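# Seat the ferrite yoke and clamp it

## Task

Put the dark ferrite yoke bar across the two poles of the demonstration transformer, centred between its guides, and press it down past the spring plungers until you feel it stop hard on both pole faces, pushing it home with about 20 N. Only then swing the hinged clamp strap over it and press its red bar fully down. Ferrite is brittle, so never press it with more than about 30 N, never push the yoke down with the clamp, and leave the aluminium bar and the other things on the bench where they are.

Things in the scene. Friction and masses are not known exactly. Their poses are not given: they have to be found in the camera images.
- yoke_center (a point): Centre (half-way up, 14 mm over its underside) of the loose yoke: a dark grey, nearly black ferrite bar, 22 mm (its x) by 120 mm (its y, the long axis) by 28 mm tall (z), about 0.35 kg, edges rounded by 2 mm. Lies flat on the table at the start. Either end may go to either side.
- core: The fixed dark ferrite U-core; origin on the table under its middle. Its limbs end in copper-plated pole faces (24 x 24 mm) 42 mm to either side along y. Screws set both to one height, 70 to 82 mm over the table, which is not measured: find it by feel. The plates are sprung: they give 2 mm under 2 to 8 N, then stop hard (fully home). Home, the yoke's centre is 12 to 14 mm above the faces.
- slot (a point): Point in the transformer's slot midway between the poles, always 80 mm over the table, x across the slot, y along it towards the clamp's hinge, z up; the guides, plungers and hinge are placed from it.
- guide_mouth (a point): Centre of the guides' mouth, 32 mm above slot, same axes. At each pole two yellow cheeks, 26 mm long in y, stand 26 mm apart across the slot, up to about 15 mm above slot, then flare to a mouth about 45 mm wide. Between the poles, 29 mm to either side of the middle along y, nothing is beside the yoke, so fingers may go down there to the coils.
- nose_level (a point): Point on the same axis 10 mm above slot, level with four spring plungers in the cheeks (round steel noses, radius 8 mm), each 1.5 mm in the yoke's way. A yoke put down lightly stops on them 13 to 26 mm too high, its underside about 15 mm above slot; a push of 8 to 20 N takes it past, then it slides on against their drag (4 to 7 N, can hold it part-way) to the poles; 20 N in all on the yoke presses it home.
- hinge (a point): Middle of the clamp's hinge axis, 95 mm along +y of slot and 39 mm above it; the hinge axis is the x axis of slot. Two steel plates (15 mm to either side) carry it, up to 8 mm above it.
- clamp_bar (a point): Middle of the red round cross-bar (14 mm diameter, 70 mm long along the hinge axis) at the free end of the clamp strap, 190 mm from the hinge axis. The strap is a steel bar 20 mm wide and 6 mm thick. Closed, the bar lies 95 mm along -y of slot and 39 mm above it, over a steel rest post; the closed strap stops hard.
- clamp (a joint): Angle of the clamp (rad): 0 closed, level over the yoke; 1.57 upright; starts at 1.75 to 2.15, leaning back away from the yoke. The hinge is stiff: it stays where left and takes 1 to 4 N at the bar to move. A sprung black pad under the strap's middle (face 29 mm below it, gives 22 mm under 0.2 to 2.2 N) holds a seated yoke; a yoke left on the plungers blocks it.
- dummy_center (a point): Centre of a bright aluminium bar of the yoke's very size (22 x 120 x 28 mm), 0.2 kg, lying near the yoke; not to be used or moved.
- meter: Yellow hand multimeter lying flat, 90 x 170 x 35 mm; origin centre of underside. Leave alone.
- magnet: Red and blue bar magnet, 20 x 100 x 12 mm; origin centre of underside. Leave alone.
- coil: Upright spare copper coil, a ring 68 mm wide and 45 mm tall; origin centre of underside. Leave alone.
- weight: Brass weight, 40 mm wide, 55 mm tall; origin centre of underside. Leave alone.
- compass: Round brass compass, 60 mm wide, 14 mm tall; origin centre of underside. Leave alone.
- transformer: The transformer, fixed to the table: wooden base 110 x 250 x 15 mm, carrying the U-core with a coil on each limb (red and blue flanges of radius 28.5 mm, tops 58 mm over the table), steel hinge plates and rest post at its ends, up to 127 mm over the table; origin at the centre of its base's underside (80 mm below slot), same axes.
- yoke: The yoke; origin at the centre of its underside, same axes as yoke_center.
Things that resemble listed ones, but are neither listed nor needed, are in the scene too. What is shaped like the yoke but pink is not meant.

How it is judged (in metres and radians):
On the way, in this order (a step that is already met when the one before it is completed fails the run):
1. the yoke sits fully home and is pressed firmly on both pole faces (over 9 N on the faces) while the clamp is still up (z of yoke_center in the frame of slot below 0.018 m and x of yoke_center in the frame of slot between -0.004 and 0.004 m and y of yoke_center in the frame of slot between -0.009 and 0.009 m and angle between the y axis of yoke_center and the y axis of slot, either way round below 0.06 rad and angle between yoke_center's own z axis and vertical below 0.025 rad and value of joint clamp above 0.7 rad and contact force between yoke and core above 9 N), for 0.05 s.
2. the clamp is fully closed over the seated yoke (z of yoke_center in the frame of slot below 0.018 m and x of yoke_center in the frame of slot between -0.004 and 0.004 m and y of yoke_center in the frame of slot between -0.009 and 0.009 m and angle between the y axis of yoke_center and the y axis of slot, either way round below 0.06 rad and angle between yoke_center's own z axis and vertical below 0.025 rad and contact force between yoke and core above 0.5 N and value of joint clamp below 0.06 rad), for 0.2 s.
At the end, for the whole second after the job is handed in: The yoke rests, still, fully down with its weight on the pole faces (at least 0.5 N; centre no more than 18 mm above slot, within 4 mm across and 9 mm along it, turned less than 0.06 rad, tilted less than 0.025 rad) and the clamp is closed over it to within 0.06 rad (all of step 2 and linear speed of yoke below 0.01 m/s); the robot touches nothing.
It fails at once if the yoke is pressed on the pole faces with more than 35 N (contact force between yoke and core above 35 N).
It fails at once if the clamp presses on the yoke with more than 12 N (contact force between yoke and clamp above 12 N).
It fails at once if the aluminium bar or another bystander is moved by more than 15 mm (distance of any of dummy_center, meter, magnet, coil, weight, compass from where it was at the start of the episode above 0.015 m).
It also fails if it takes over 72 s, if anything falls off the work surface, if the arm or the gripper's body presses on something with over 40 N, if the wrist force passes 120 N, or if a joint passes its speed limit or range.

## Robot

A 6-joint arm with a two-finger parallel gripper is mounted at the origin on the work surface. World frame = base frame: x ahead of the robot, y to its left, z up, the work surface at z = 0. Lengths are in mm, angles in rad, forces in N, time in s.
With the tool pointing down it reaches from about 375 to 975 mm from the base axis. Payload 3.8 kg.
Tool frame: the origin (TCP) lies at the very end of the fingers, on their centre line; the grasp point (between the pads) lies 19 mm behind it; z points along the fingers, y is the line along which they close (so a half turn about z gives the same grasp; the last joint's range is limited). The gripper opens to 85 mm and grips with 20 to 120 N. Pads are 22 mm wide; open, the fingers measure 114 mm over their backs; the gripper's body (76 mm by 85 mm) begins 54 mm behind the grasp point. The pads swing forward as they close: fully open they stand 13 mm farther back than shut.
Start: joints at [-1.148, 0.264, 1.604, -0, 1.274, -0.037], TCP at [299.538, -604.893, 231.28] pointing down, gripper open.
Joint ranges: [-2.63, 2.63], [-0.94, 2.18], [0.31, 2.57], [-1.31, 4.45], [0, 2.66], [-2.55, 2.55]. Speed limits (rad/s): [2.57, 2.57, 3.14, 3.14, 3.14, 3.14].

## Interface

Orientations are given as [roll, pitch, yaw] about the fixed x, y, z axes, in that order (R = Rz(yaw) Ry(pitch) Rx(roll)).
In Python, from rig import sensors, eyes, manip gives the robot as it stands.
- The arm moves only by the tool step_arm, never from a script. Its argument "commands" is a list of rows, each an object with "grip": the opening, from 0 (shut) to 1 (fully open); "linear": the shift along the tool's x, y, z in m, a list of three; "roll": the turn about the tool's z in rad. A call has 1 to 8 rows; each row shifts and turns the commanded pose from where the row before left it, along the tool's axes as they then stand; what a row does not reach is not made up. A row lasts 1/10 s, in which the tool goes at most 50 mm and 8.59 degrees, less where a joint would pass 70% of its speed; a pose out of reach is approached as far as the arm can. A call is refused whole if a number of a shift passes 0.05 or a number of a turn 0.15, either way. A call with a gripper value outside its range is refused whole. The fingers move at their own pace and stop on an object; "newtons" is the grip in N (left out, the last holds). Time passes only in rows, so rows that do not move let the fingers close. It gives the time, the measured TCP pose, the force, the opening and the grip force at its end, in the units of the state.
- sensors.get_obs(): the state, without advancing time (a new reading comes with each control period).
- eyes.get_image(name): name is "scene" or "top"; returns the picture (480x640x3 uint8, blue, green, red); there is no depth.
- eyes.camera_model(name): a dict with "fx", "fy", "cx", "cy" (pixels), "eye" and "attitude" of the camera in the world. Camera axes: x right, y up, looking along -z (the intrinsics and any distortion apply to the point x, -y, -z); pixel columns grow to the right and rows downward; lengths in mm; the calibration is good to about 2 mm. A picture is of the moment at which its call begins. camera_model takes no time and is no camera call.
- manip.job_done(): hands the job in; it is judged then, once.
Trained networks look in the newest picture that a camera, given by its name, has taken for a name from the list of things; names that differ only in an ending like _2 or _b are one class to them, and where a whole thing is asked for, a point or a joint stands for the part that bears it (a point fixed in the world has none). Each returns a list of dicts, best first, with "conf" (0 to 1); they miss things now and then, are a little off and sometimes report something else, mostly with a low value. They report only what shows in the picture. A call takes as long as a camera call. They do not tell look-alikes from the thing itself.
- eyes.find_in(camera, name): "extent" ([centre column, centre row, width, height] in pixels, round what is visible of it).
- eyes.landmark_of(camera, name): "position" ([column, row] in pixels: a listed point, or the origin of a listed thing).
The state is a dict: "clock": time; "q": joint angles; "qd": joint speeds; "joint_torque": joint torques, N m; "tool_pos": TCP position; "tcp_rot": TCP orientation; "contact_force": force on the tool from outside, world axes, zero at the start; "moment": the same for the moment, N m; "grip_width": finger opening in mm; "grasp_force": force on a finger pad.
Only numpy, scipy, OpenCV 4.12 (cv2) and the standard library are available. Lean on these libraries where they do the work, as an engineer would, in place of code of your own. Each camera call takes 0.05 s, during which the arm holds its last target. There are 200 camera calls.

## Working session

There is one attempt and no reset: what is moved stays moved. The work goes in short steps, Python scripts to look and compute and a tool call to move; the robot and the scene stay as the last step left them, time stands still between calls to the robot, and variables do not carry over. Pictures are saved under pics/ and viewed, at most 10 in all, crops included, and the job is handed in when it is done.

Besides the shell and the picture viewer there is one more tool, called after ">>>" as name(argument=value, ...), one argument or row to a line, values as JSON. step_arm: Moves the arm, as the interface text tells. Its arguments: {"type":"object","properties":{"commands":{"type":"array"},"newtons":{"type":"number"}},"required":["commands"]}

```bash
mkdir -p pics; ls; cat > h.py <<'E'
import numpy as np, cv2, json
from rig import sensors, eyes, manip
from scipy.spatial.transform import Rotation as R
def cam(n):
    m=eyes.camera_model(n); return m
E
python3 - <<'E'
from h import *
for n in("scene","top"):
    print(n,cam(n))
    cv2.imwrite(f"pics/{n}0.png",eyes.get_image(n))
    for k in("yoke_center","dummy_center","slot","guide_mouth","hinge","clamp_bar","transformer","core"):
        print(k,[(np.round(d["position"]).tolist(),round(d["conf"],2)) for d in eyes.landmark_of(n,k)[:4]])
print(sensors.get_obs())
E
```

```text
pics
scene {'fx': 543.4528770759714, 'fy': 543.4528770759714, 'cx': 317.2335328355008, 'cy': 244.62373396793714, 'eye': array([1069.26135127,  543.98193645,  994.45642649]), 'attitude': array([ 0.67018797, -0.00835624,  2.33531543])}
yoke_center [([192.0, 196.0], 0.79), ([194.0, 236.0], 0.69), ([250.0, 210.0], 0.63), ([313.0, 186.0], 0.32)]
dummy_center [([255.0, 166.0], 0.95)]
slot [([316.0, 242.0], 0.87)]
guide_mouth [([316.0, 231.0], 0.95), ([193.0, 197.0], 0.21)]
hinge [([346.0, 257.0], 0.83), ([215.0, 283.0], 0.2)]
clamp_bar [([386.0, 218.0], 0.6), ([396.0, 377.0], 0.42), ([315.0, 233.0], 0.16)]
transformer [([317.0, 264.0], 0.91)]
core [([317.0, 266.0], 0.82)]
top {'fx': 539.4376523544688, 'fy': 539.4376523544688, 'cx': 317.71364180264453, 'cy': 238.77721729883905, 'eye': array([ 426.03227371,   35.81735235, 1202.98637505]), 'attitude': array([ 0.0969526 ,  0.00526705, -1.56763194])}
yoke_center [([419.0, 244.0], 0.65), ([428.0, 175.0], 0.58), ([483.0, 213.0], 0.55)]
dummy_center [([474.0, 293.0], 0.63)]
slot [([314.0, 240.0], 0.71)]
guide_mouth [([317.0, 235.0], 0.62)]
hinge [([269.0, 238.0], 0.63)]
clamp_bar [([219.0, 225.0], 0.56)]
transformer [([319.0, 242.0], 0.86)]
core [([318.0, 241.0], 0.63), ([315.0, 240.0], 0.42)]
{'clock': 0.9, 'q': array([-1.14787748e+00,  2.63854318e-01,  1.60398983e+00, -2.91379854e-05,
        1.27370064e+00, -3.69079538e-02]), 'qd': array([ 0.00085734, -0.00071663, -0.00040053,  0.0008347 ,  0.00182076,
       -0.00101478]), 'joint_torque': array([ 1.91127737e-05, -5.15048790e+01, -3.67730856e+01,  5.48941500e-05,
        5.48250682e-04, -8.20659892e-06]), 'tool_pos': array([ 299.54522011, -604.89520472,  231.3160368 ]), 'tcp_rot': array([3.14154585e+00, 2.96090877e-05, 4.59835327e-01]), 'contact_force': array([ 0.57028445, -0.17003437, -0.64927367]), 'moment': array([ 0.0557664 , -0.07470226, -0.01826519]), 'grasp_force': 0.0, 'grip_width': 85.47701691583394}
```

View pics/scene0.png

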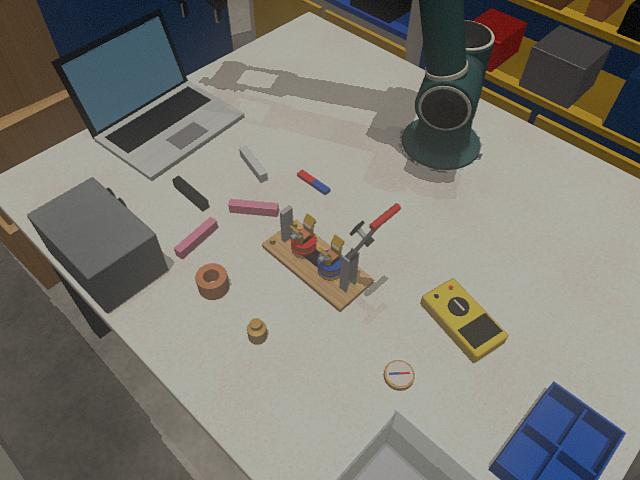

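View pics/top0.png

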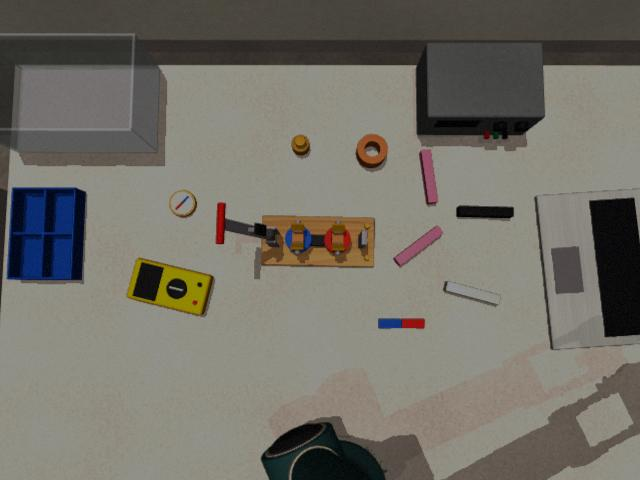

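The dark ferrite bar is at about (191,193) in the scene view and (485,212) in the top view. The pink bars and the aluminium bar at (472,293) are the decoys. The transformer base runs from (262,242) to (375,242) in the top view, with the hinge on the left (+y).

```bash
cat >> h.py <<'E'
def ray(n,px):
    m=cam(n); r=R.from_euler("xyz",m["attitude"]).as_matrix()
    d=r@np.array([(px[0]-m["cx"])/m["fx"],-(px[1]-m["cy"])/m["fy"],-1]); return m["eye"],d/np.linalg.norm(d)
def onz(n,px,z):
    e,d=ray(n,px); return e+d*(z-e[2])/d[2]
def tri(p1,p2):
    A=np.zeros((3,3));b=np.zeros(3);
    for n,p in(("scene",p1),("top",p2)):
        e,d=ray(n,p);P=np.eye(3)-np.outer(d,d);A+=P;b+=P@e
    return np.linalg.solve(A,b)
def proj(n,X):
    m=cam(n); r=R.from_euler("xyz",m["attitude"]).as_matrix(); c=r.T@(np.array(X,float)-m["eye"])
    return np.array([m["cx"]-m["fx"]*c[0]/c[2], m["cy"]+m["fy"]*c[1]/c[2]])
def rectz(n,mask,z,seed):
    # component nearest seed, contour mapped to plane z, rotated rect
    k,l,s,c=cv2.connectedComponentsWithStats(mask.astype(np.uint8))
    i=1+np.argmin(np.linalg.norm(c[1:]-seed,axis=1)+1e3*(s[1:,4]<60))
    cs,_=cv2.findContours((l==i).astype(np.uint8),cv2.RETR_EXTERNAL,cv2.CHAIN_APPROX_NONE)
    P=np.array([onz(n,p[0],z)[:2] for p in max(cs,key=len)],np.float32)
    bx=cv2.boxPoints(cv2.minAreaRect(P)); a,b=bx[1]-bx[0],bx[2]-bx[1]
    v=a if np.linalg.norm(a)>np.linalg.norm(b) else b
    return bx.mean(0),np.linalg.norm(a),np.linalg.norm(b),np.arctan2(v[1],v[0]),s[i,4]
E
python3 - <<'E'
from h import *
top=cv2.imread("pics/top0.png"); sc=cv2.imread("pics/scene0.png")
L={}
for k,z in(("slot",80),("guide_mouth",112),("hinge",119),("transformer",0),("core",0),("clamp_bar",None)):
    p=[eyes.landmark_of(n,k)[0]["position"] for n in("scene","top")]
    L[k]=t=tri(*p)
    print(k,t.round(1),*( [] if z is None else [onz("scene",p[0],z).round(1),onz("top",p[1],z).round(1)]))
print("yoke",tri(eyes.landmark_of("scene","yoke_center")[0]["position"],[484,212]).round(1))
for d in eyes.landmark_of("scene","yoke_center")+eyes.landmark_of("top","yoke_center"):print(np.round(d["position"],1))
m=(top.max(2)<55); print("yoke top",rectz("top",m,28,(485,212)))
m=(sc.max(2)<60); print("yoke scene z14",rectz("scene",m,14,(191,193)))
h=cv2.cvtColor(top,cv2.COLOR_BGR2HSV); m=(h[...,0]>8)&(h[...,0]<24)&(h[...,1]>90)
m=cv2.morphologyEx(m.astype(np.uint8),cv2.MORPH_CLOSE,np.ones((9,9)))
print("base",rectz("top",m,15,(318,242)))
b=np.hstack([cv2.resize(top[150:330,200:520],None,fx=2,fy=2)]); cv2.imwrite("pics/c.png",b)
E
```

```text
slot [534.8  45.   81.8] [536.7  40.1  80. ] [531.8  48.8  80. ]
guide_mouth [538.9  43.3 119.1] [535.3  38.4 112. ] [539.   44.2 112. ]
hinge [538.2 136.1 113. ] [545.8 134.  119. ] [533.6 140.5 119. ]
transformer [535.6  40.5  -3.6] [537.  43.   0.] [535.8  39.8   0. ]
core [537.2  43.5  -4.1] [538.7  46.5   0. ] [537.6  42.5   0. ]
clamp_bar [538.7 208.7 293. ]
yoke [ 6.026e+02 -3.289e+02  5.000e-01]
[192.4 196.3]
[194.1 236.3]
[250.  209.9]
[313.4 185.9]
[419.4 244.4]
[428.3 174.6]
[482.7 212.6]
yoke top (array([ 601.0775 , -323.63904], dtype=float32), np.float32(24.088465), np.float32(120.61627), np.float32(1.5449911), np.int32(606))
yoke scene z14 (array([ 483.3048, -622.5276], dtype=float32), np.float32(97.783104), np.float32(298.028), np.float32(0.07239455), np.int32(2348))
base (array([537.0304  ,  50.214363], dtype=float32), np.float32(109.98623), np.float32(264.17383), np.float32(1.5517652), np.int32(5174))
```

```bash
python3 - <<'E'
from h import *
top=cv2.imread("pics/top0.png")
h=cv2.cvtColor(top,cv2.COLOR_BGR2HSV); m=((h[...,0]>8)&(h[...,0]<24)&(h[...,1]>90)).astype(np.uint8)
up=[];lo=[]
for c in range(282,372,2):
    r=np.flatnonzero(m[205:280,c])+205
    up.append(onz("top",(c,r[0]-.5),15)[:2]); lo.append(onz("top",(c,r[-1]+.5),15)[:2])
for e in(up,lo):
    e=np.array(e); k=np.polyfit(e[:,1],e[:,0],1); r=abs(e[:,0]-np.polyval(k,e[:,1]))<2.5; k=np.polyfit(e[r,1],e[r,0],1); print(k,np.polyval(k,42))
for r in(225,242,258):
    c=np.flatnonzero(m[r,200:400])+200; print(onz("top",(c[-1]+.5,r),15),c[0],c[-1])
c=cv2.resize(top[195:290,200:390],None,fx=4,fy=4,interpolation=cv2.INTER_CUBIC); cv2.imwrite("pics/c1.png",c)
E
```

```text
[2.12278579e-02 5.91059029e+02] 591.9505992148479
[1.51296564e-02 4.81142598e+02] 481.7780437510976
[572.57553468 -83.35721373  15.        ] 261 374
[534.72457153 -80.88254974  15.        ] 262 373
[499.31645942 -80.64032908  15.        ] 261 373
```

View pics/c1.png

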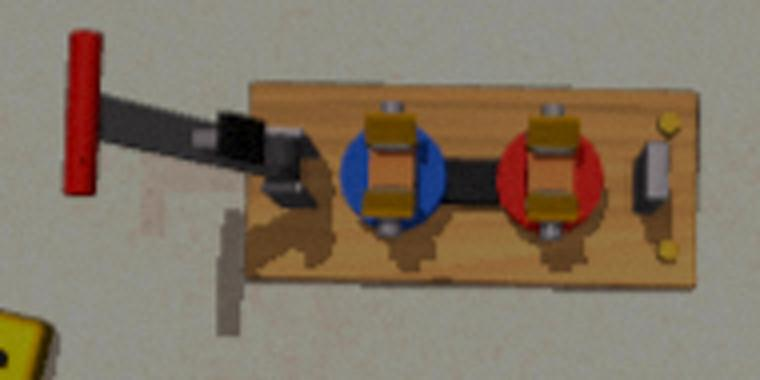

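>>> step_arm(
  commands=[
    {"grip":1,"linear":[0,0,0],"roll":-0.136},
    {"grip":1,"linear":[0,0,0],"roll":-0.136},
    {"grip":1,"linear":[0,0,0],"roll":-0.136},
    {"grip":1,"linear":[0,0,0],"roll":-0.136},
    {"grip":1,"linear":[0,0,0],"roll":-0.136},
    {"grip":1,"linear":[0,0,0],"roll":-0.136},
    {"grip":1,"linear":[0,0,0],"roll":-0.136},
    {"grip":1,"linear":[0,0,0],"roll":-0.136},
  ],
)

```text
clock: 2.45
tool_pos: [299.5, -604.9, 231.3]
tcp_rot: [-3.142, 0.0, 1.553]
contact_force: [-0.8, -0.2, -0.2]
grip_width: 85.6
grasp_force: 0.0
```

The crop shows the slot axis running through the two copper poles at crop (391,170) and (553,172). The hinge is at crop (285,165) and the red bar at (82,112). The transformer is at about (537,43) with yaw −0.018.

>>> step_arm(
  commands=[
    {"grip":1,"linear":[0.03,0.031,0.008],"roll":0},
    {"grip":1,"linear":[0.03,0.031,0.008],"roll":0},
    {"grip":1,"linear":[0.03,0.031,0.008],"roll":0},
    {"grip":1,"linear":[0.03,0.031,0.008],"roll":0},
    {"grip":1,"linear":[0.03,0.031,0.008],"roll":0},
    {"grip":1,"linear":[0.03,0.031,0.008],"roll":0},
    {"grip":1,"linear":[0.03,0.031,0.008],"roll":0},
    {"grip":1,"linear":[0.03,0.031,0.008],"roll":0},
  ],
)

```text
clock: 3.25
tool_pos: [554.2, -369.4, 167.2]
tcp_rot: [3.141, 0.0, 1.548]
contact_force: [-0.8, -0.6, 0.2]
grip_width: 85.2
grasp_force: 0.0
```

>>> step_arm(
  commands=[
    {"grip":1,"linear":[0.023,0.0245,0.02],"roll":0},
    {"grip":1,"linear":[0.023,0.0245,0.02],"roll":0},
    {"grip":1,"linear":[0,0,0],"roll":0},
    {"grip":1,"linear":[0,0,0],"roll":0},
  ],
)

```text
clock: 3.65
tool_pos: [602.9, -324.9, 126.3]
tcp_rot: [-3.14, -0.001, 1.55]
contact_force: [-0.1, -1.0, -0.7]
grip_width: 85.3
grasp_force: 0.0
```

```bash
python3 - <<'E'
from h import *
o=sensors.get_obs(); print(o["tool_pos"].round(1),o["tcp_rot"].round(4),o["contact_force"].round(1))
im=eyes.get_image("scene"); a=im[130:270,120:290]; cv2.imwrite("pics/y1.png",cv2.resize(a,None,fx=4,fy=4,interpolation=cv2.INTER_CUBIC))
print("TCP px",proj("scene",o["tool_pos"]),"yoke centre expected px",proj("scene",[602,-324.5,14]))
ends=[proj("scene",[602+s*60*0.026,-324.5+s*60,14]) for s in(1,-1)]; print(ends)
top=cv2.imread("pics/top0.png")
for z,p in((112,(318,237)),(77,(318,237.7))): print(onz("top",p,z))
print([proj("scene",p) for p in([537,43,80],[537,43,112])])
E
```

```text
[ 602.9 -324.9  126.3] [-3.1397e+00 -6.0000e-04  1.5498e+00] [-0.1 -1.  -0.7]
TCP px [182.97384892 159.54391736] yoke centre expected px [191.74762062 193.05996657]
[array([206.60404426, 205.86036434]), array([177.45759198, 180.74757866])]
[535.75273346  41.32883485 112.        ]
[537.79695921  41.50105511  77.        ]
[array([316.87055022, 242.3921215 ]), array([316.9894525 , 232.91466196])]
```

View pics/y1.png

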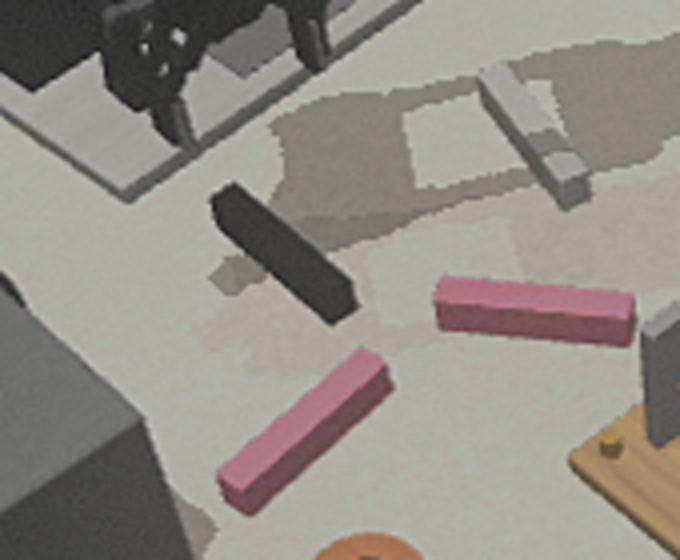

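The gripper hangs above the black ferrite bar, whose centre is at about (191,193), as predicted. Descending now.

>>> step_arm(
  commands=[
    {"grip":1,"linear":[0,0,0.024],"roll":0},
    {"grip":1,"linear":[0,0,0.024],"roll":0},
    {"grip":1,"linear":[0,0,0.024],"roll":0},
    {"grip":1,"linear":[0,0,0.024],"roll":0},
    {"grip":1,"linear":[0,0,0.014],"roll":0},
    {"grip":1,"linear":[0,0,0.007],"roll":0},
    {"grip":1,"linear":[0,0,0.005],"roll":0},
    {"grip":1,"linear":[0,0,0],"roll":0},
  ],
)

```text
clock: 4.5
tool_pos: [603.2, -326.3, 5.7]
tcp_rot: [3.141, 0.0, 1.547]
contact_force: [0.6, -0.2, -0.3]
grip_width: 85.5
grasp_force: 0.0
```

>>> step_arm(
  commands=[
    {"grip":0,"linear":[0,0,0],"roll":0},
    {"grip":0,"linear":[0,0,0],"roll":0},
    {"grip":0,"linear":[0,0,0],"roll":0},
    {"grip":0,"linear":[0,0,0],"roll":0},
    {"grip":0,"linear":[0,0,0],"roll":0},
    {"grip":0,"linear":[0,0,0],"roll":0},
    {"grip":0,"linear":[0,0,0],"roll":0},
    {"grip":0,"linear":[0,0,0],"roll":0},
  ],
  newtons=90,
)

```text
clock: 5.3
tool_pos: [603.7, -326.0, 6.0]
tcp_rot: [3.14, 0.001, 1.548]
contact_force: [0.0, 0.4, 5.2]
grip_width: 20.4
grasp_force: 91.4
```

>>> step_arm(
  commands=[
    {"grip":0,"linear":[0,0,-0.02],"roll":0},
    {"grip":0,"linear":[0,0,-0.035],"roll":0},
    {"grip":0,"linear":[0,0,-0.035],"roll":0},
    {"grip":0,"linear":[0,0,-0.035],"roll":0},
    {"grip":0,"linear":[0,0,-0.025],"roll":0},
    {"grip":0,"linear":[0,0,0],"roll":0},
  ],
)

```text
clock: 5.9
tool_pos: [605.0, -327.1, 159.1]
tcp_rot: [3.136, 0.003, 1.548]
contact_force: [0.9, -1.3, -2.6]
grip_width: 20.2
grasp_force: 90.6
```

>>> step_arm(
  commands=[
    {"grip":0,"linear":[0.02,-0.0075,0],"roll":0},
    {"grip":0,"linear":[0.0367,-0.0075,0],"roll":0},
    {"grip":0,"linear":[0.0367,-0.0075,0],"roll":0},
    {"grip":0,"linear":[0.0367,-0.0075,0],"roll":0},
    {"grip":0,"linear":[0.0367,-0.0075,0],"roll":0},
    {"grip":0,"linear":[0.0367,-0.0075,0],"roll":0},
    {"grip":0,"linear":[0.0367,-0.0075,0],"roll":0},
    {"grip":0,"linear":[0.0367,-0.0075,0],"roll":0},
  ],
)

```text
clock: 6.7
tool_pos: [546.7, -46.0, 151.8]
tcp_rot: [-3.136, -0.001, 1.548]
contact_force: [0.4, 1.0, -3.8]
grip_width: 20.5
grasp_force: 90.5
```

>>> step_arm(
  commands=[
    {"grip":0,"linear":[0.0367,-0.0075,0],"roll":-0.005},
    {"grip":0,"linear":[0.0335,-0.0075,0],"roll":0},
    {"grip":0,"linear":[0.02,0,0],"roll":0},
    {"grip":0,"linear":[0,0,0],"roll":0},
    {"grip":0,"linear":[0,0,0],"roll":0},
    {"grip":0,"linear":[0,0,0],"roll":0},
  ],
)

```text
clock: 7.3
tool_pos: [535.4, 42.1, 153.8]
tcp_rot: [-3.139, 0.001, 1.552]
contact_force: [-0.2, -0.1, -2.6]
grip_width: 20.4
grasp_force: 90.5
```

```bash
python3 - <<'E'
from h import *
o=sensors.get_obs(); print(o["tool_pos"].round(1),o["tcp_rot"].round(4),o["contact_force"].round(1),o["grip_width"])
im=eyes.get_image("scene"); t=eyes.get_image("top"); cv2.imwrite("pics/s2.png",im); cv2.imwrite("pics/t2.png",t)
a=cv2.resize(im[150:320,230:430],None,fx=4,fy=4,interpolation=cv2.INTER_CUBIC)[:600]
cv2.imwrite("pics/y2.png",a)
for n in("scene","top"): print(n,[(np.round(d["position"],1),d["conf"]) for d in eyes.landmark_of(n,"yoke_center")[:3]], eyes.landmark_of(n,"guide_mouth")[:1],proj(n,o["tool_pos"]+[0,0,8]), proj(n,[537,42.5,112]))
E
```

```text
[535.4  42.1 153.8] [-3.1392e+00  7.0000e-04  1.5523e+00] [-0.2 -0.1 -2.6] 20.36838462222005
scene [(array([254. , 209.2]), 0.94), (array([317.9, 219.3]), 0.8), (array([199.3, 237.9]), 0.8)] [{'position': [315.9, 231.7], 'conf': 0.65}] [317.39204438 216.64607806] [316.81835124 232.78730056]
top [(array([418.8, 245.6]), 0.63), (array([430. , 173.5]), 0.62)] [{'position': [315.7, 237.5], 'conf': 0.95}] [317.50033049 234.60478062] [317.42581449 236.38802938]
```

View pics/y2.png

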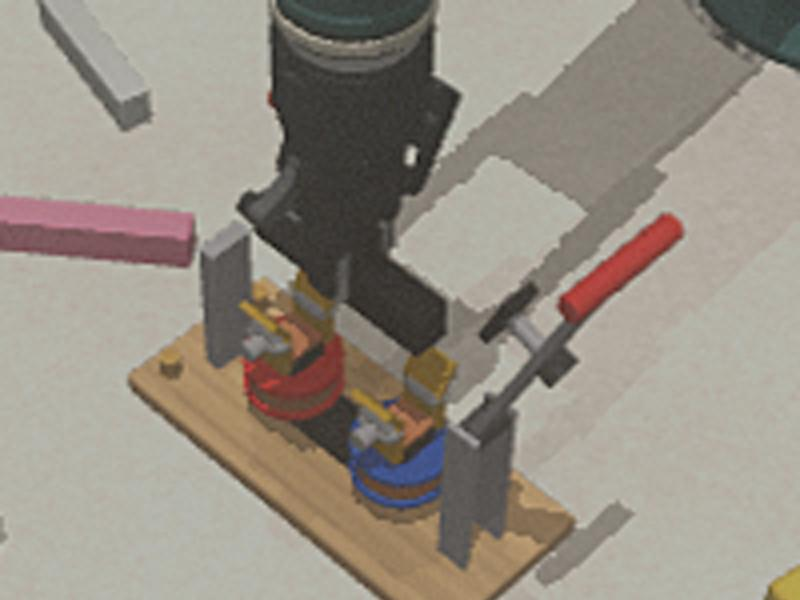

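The yoke is held level above the guides. Its +y end is at crop (425–447, 300–355) and its −y end at about (240,195). I'll compare that with the predicted corners.

```bash
python3 - <<'E'
from h import *
im=cv2.imread("pics/s2.png")
a=cv2.resize(im[185:255,275:355],None,fx=8,fy=8,interpolation=cv2.INTER_CUBIC)
def box(c,yaw,col,z=(-14,14)):
    u=np.array([-np.sin(yaw),np.cos(yaw),0]);v=np.array([np.cos(yaw),np.sin(yaw),0])
    P=[[c+s*60*u+w*11*v+[0,0,h] for w,h in((-1,z[0]),(1,z[0]),(1,z[1]),(-1,z[1]))] for s in(-1,1)]
    for f in P:
        q=np.array([((proj("scene",p)-[275,185]+.5)*8) for p in f]).astype(int); cv2.polylines(a,[q],True,col,1)
c=np.array([535.4,42.1,161.8])
box(c,-.018,(0,255,0)); box(c+[0,-5,0],-.018,(0,0,255))
# pole faces for the fixed pose hypothesis (cheek mouth midpoints)
s=np.array([537,42.5,80]);u=np.array([.018,1,0])
for k in(-42,42):
    q=(proj("scene",s+k*u-[0,0,4])-[275,185]+.5)*8; cv2.circle(a,tuple(q.astype(int)),4,(255,255,0),-1)
cv2.imwrite("pics/o2.png",a)
E
```

```text
(no output)
```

View pics/o2.png

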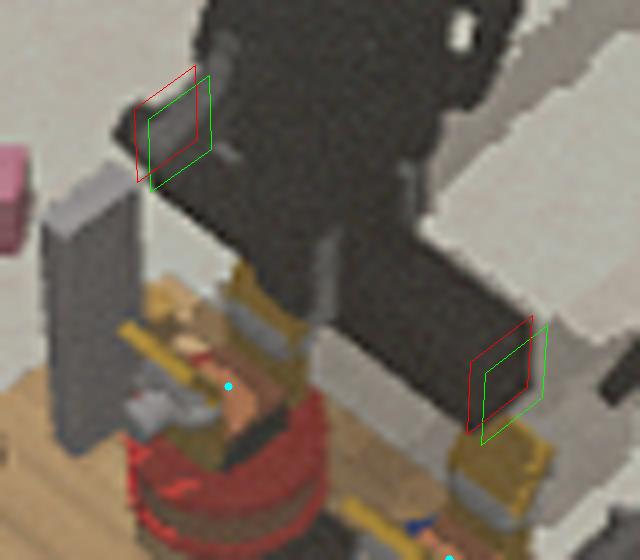

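The +y end agrees with a yoke offset of about −5 to −6 mm in y from the TCP, with the −y end hanging slightly low. I'll shift the TCP +6 mm in y and +1.5 mm in x, then lower into the mouth.

>>> step_arm(
  commands=[
    {"grip":0,"linear":[0.0064,0.0015,0],"roll":0},
    {"grip":0,"linear":[0,0,0.012],"roll":0},
    {"grip":0,"linear":[0,0,0.012],"roll":0},
    {"grip":0,"linear":[0,0,0.006],"roll":0},
    {"grip":0,"linear":[0,0,0.004],"roll":0},
    {"grip":0,"linear":[0,0,0.004],"roll":0},
    {"grip":0,"linear":[0,0,0],"roll":0},
    {"grip":0,"linear":[0,0,0],"roll":0},
  ],
)

```text
clock: 8.4
tool_pos: [538.0, 49.3, 117.4]
tcp_rot: [3.141, -0.0, 1.553]
contact_force: [0.8, -0.5, -2.6]
grip_width: 20.1
grasp_force: 90.5
```

>>> step_arm(
  commands=[
    {"grip":0,"linear":[0,0,0.002],"roll":0},
    {"grip":0,"linear":[0,0,0.002],"roll":0},
    {"grip":0,"linear":[0,0,0.002],"roll":0},
    {"grip":0,"linear":[0,0,0],"roll":0},
  ],
)

```text
clock: 8.8
tool_pos: [537.5, 49.2, 110.9]
tcp_rot: [-3.141, 0.0, 1.553]
contact_force: [-0.4, -0.3, -2.8]
grip_width: 20.3
grasp_force: 90.5
```

>>> step_arm(
  commands=[
    {"grip":0,"linear":[0,0,0.002],"roll":0},
    {"grip":0,"linear":[0,0,0.002],"roll":0},
    {"grip":0,"linear":[0,0,0.002],"roll":0},
    {"grip":0,"linear":[0,0,0],"roll":0},
    {"grip":0,"linear":[0,0,0],"roll":0},
  ],
)

```text
clock: 9.3
tool_pos: [537.8, 49.3, 105.2]
tcp_rot: [-3.141, 0.0, 1.553]
contact_force: [0.3, -0.1, -3.5]
grip_width: 20.3
grasp_force: 90.5
```

>>> step_arm(
  commands=[
    {"grip":0,"linear":[0,0,0.002],"roll":0},
    {"grip":0,"linear":[0,0,0.002],"roll":0},
    {"grip":0,"linear":[0,0,0],"roll":0},
    {"grip":0,"linear":[0,0,0],"roll":0},
  ],
)

```text
clock: 9.7
tool_pos: [537.7, 49.2, 101.1]
tcp_rot: [-3.141, 0.0, 1.553]
contact_force: [0.6, 0.7, -3.3]
grip_width: 19.9
grasp_force: 90.5
```

>>> step_arm(
  commands=[
    {"grip":0,"linear":[0,0,0.0015],"roll":0},
    {"grip":0,"linear":[0,0,0.0015],"roll":0},
    {"grip":0,"linear":[0,0,0],"roll":0},
    {"grip":0,"linear":[0,0,0],"roll":0},
  ],
)

```text
clock: 10.1
tool_pos: [538.2, 49.3, 99.4]
tcp_rot: [3.141, -0.0, 1.553]
contact_force: [-3.4, -0.4, 5.2]
grip_width: 20.4
grasp_force: 91.8
```

>>> step_arm(
  commands=[
    {"grip":0,"linear":[0,0,0.001],"roll":0},
    {"grip":0,"linear":[0,0,0.001],"roll":0},
    {"grip":0,"linear":[0,0,0],"roll":0},
    {"grip":0,"linear":[0,0,0],"roll":0},
  ],
)

```text
clock: 10.5
tool_pos: [538.7, 49.3, 97.9]
tcp_rot: [3.14, -0.0, 1.553]
contact_force: [-3.2, 0.1, 6.3]
grip_width: 20.2
grasp_force: 91.9
```

>>> step_arm(
  commands=[
    {"grip":0,"linear":[0,-0.001,0.001],"roll":0},
    {"grip":0,"linear":[0,0,0.001],"roll":0},
    {"grip":0,"linear":[0,0,0],"roll":0},
    {"grip":0,"linear":[0,0,0],"roll":0},
  ],
)

```text
clock: 10.9
tool_pos: [538.0, 49.4, 95.3]
tcp_rot: [3.139, -0.0, 1.553]
contact_force: [-0.2, -0.2, 4.5]
grip_width: 20.5
grasp_force: 91.6
```

>>> step_arm(
  commands=[
    {"grip":0,"linear":[0,0,0.001],"roll":0},
    {"grip":0,"linear":[0,0,0.001],"roll":0},
    {"grip":0,"linear":[0,0,0],"roll":0},
    {"grip":0,"linear":[0,0,0],"roll":0},
  ],
)

```text
clock: 11.3
tool_pos: [537.3, 49.3, 92.4]
tcp_rot: [3.141, -0.0, 1.553]
contact_force: [1.1, 0.9, 2.9]
grip_width: 20.2
grasp_force: 91.5
```

>>> step_arm(
  commands=[
    {"grip":0,"linear":[0,0,0.0015],"roll":0},
    {"grip":0,"linear":[0,0,0.0015],"roll":0},
    {"grip":0,"linear":[0,0,0],"roll":0},
  ],
)

```text
clock: 11.6
tool_pos: [537.1, 49.3, 89.1]
tcp_rot: [3.141, 0.0, 1.553]
contact_force: [2.5, -0.4, 2.1]
grip_width: 20.2
grasp_force: 91.4
```

>>> step_arm(
  commands=[
    {"grip":0,"linear":[0,0,0.001],"roll":0},
    {"grip":0,"linear":[0,0,0.001],"roll":0},
    {"grip":0,"linear":[0,0,0],"roll":0},
  ],
)

```text
clock: 11.9
tool_pos: [537.0, 49.3, 87.1]
tcp_rot: [3.141, 0.0, 1.553]
contact_force: [2.7, 0.8, 2.9]
grip_width: 19.8
grasp_force: 91.4
```

>>> step_arm(
  commands=[
    {"grip":0,"linear":[0,0.0005,0.001],"roll":0},
    {"grip":0,"linear":[0,0,0.001],"roll":0},
    {"grip":0,"linear":[0,0,0],"roll":0},
  ],
)

```text
clock: 12.2
tool_pos: [537.2, 49.3, 85.0]
tcp_rot: [-3.141, -0.0, 1.553]
contact_force: [2.0, -0.1, 2.6]
grip_width: 20.4
grasp_force: 91.4
```

>>> step_arm(
  commands=[
    {"grip":0,"linear":[0,0,0.001],"roll":0},
    {"grip":0,"linear":[0,0,0.001],"roll":0},
    {"grip":0,"linear":[0,0,0],"roll":0},
  ],
)

```text
clock: 12.5
tool_pos: [537.2, 49.3, 83.0]
tcp_rot: [-3.141, -0.0, 1.553]
contact_force: [0.8, 0.1, 3.0]
grip_width: 20.2
grasp_force: 91.4
```

>>> step_arm(
  commands=[
    {"grip":0,"linear":[0,0,0.001],"roll":0},
    {"grip":0,"linear":[0,0,0.001],"roll":0},
    {"grip":0,"linear":[0,0,0],"roll":0},
  ],
)

```text
clock: 12.8
tool_pos: [537.2, 49.3, 81.1]
tcp_rot: [-3.141, -0.0, 1.553]
contact_force: [1.6, 0.2, 1.9]
grip_width: 20.2
grasp_force: 91.3
```

>>> step_arm(
  commands=[
    {"grip":0,"linear":[0,0,0.001],"roll":0},
    {"grip":0,"linear":[0,0,0.001],"roll":0},
    {"grip":0,"linear":[0,0,0],"roll":0},
  ],
)

```text
clock: 13.1
tool_pos: [537.4, 49.3, 79.5]
tcp_rot: [-3.142, -0.0, 1.553]
contact_force: [0.5, -0.3, 4.9]
grip_width: 20.5
grasp_force: 91.7
```

>>> step_arm(
  commands=[
    {"grip":0,"linear":[0,0,0.0007],"roll":0},
    {"grip":0,"linear":[0,0,0],"roll":0},
    {"grip":0,"linear":[0,0,0],"roll":0},
  ],
)

```text
clock: 13.4
tool_pos: [537.4, 49.3, 79.0]
tcp_rot: [3.142, 0.0, 1.553]
contact_force: [-0.1, -0.7, 6.3]
grip_width: 20.2
grasp_force: 91.9
```

>>> step_arm(
  commands=[
    {"grip":0,"linear":[0,0,0.0007],"roll":0},
    {"grip":0,"linear":[0,0,0],"roll":0},
    {"grip":0,"linear":[0,0,0],"roll":0},
  ],
)

```text
clock: 13.7
tool_pos: [537.4, 49.3, 78.6]
tcp_rot: [-3.142, 0.0, 1.553]
contact_force: [0.1, 0.6, 8.5]
grip_width: 20.3
grasp_force: 92.0
```

>>> step_arm(
  commands=[
    {"grip":0,"linear":[0,0,0.0007],"roll":0},
    {"grip":0,"linear":[0,0,0],"roll":0},
    {"grip":0,"linear":[0,0,0],"roll":0},
  ],
)

```text
clock: 14.0
tool_pos: [537.4, 49.3, 78.3]
tcp_rot: [-3.142, 0.0, 1.553]
contact_force: [-1.1, -0.8, 11.5]
grip_width: 19.6
grasp_force: 92.6
```

>>> step_arm(
  commands=[
    {"grip":0,"linear":[0,0,0.0007],"roll":0},
    {"grip":0,"linear":[0,0,0],"roll":0},
    {"grip":0,"linear":[0,0,0],"roll":0},
  ],
)

```text
clock: 14.3
tool_pos: [537.5, 49.3, 78.3]
tcp_rot: [-3.142, 0.0, 1.553]
contact_force: [-4.0, 0.2, 13.7]
grip_width: 19.9
grasp_force: 93.0
```

>>> step_arm(
  commands=[
    {"grip":0,"linear":[0,0,0.0005],"roll":0},
    {"grip":0,"linear":[0,0,0],"roll":0},
    {"grip":0,"linear":[0,0,0],"roll":0},
  ],
)

```text
clock: 14.6
tool_pos: [537.5, 49.3, 78.2]
tcp_rot: [-3.142, 0.0, 1.553]
contact_force: [-4.3, -0.0, 17.8]
grip_width: 20.5
grasp_force: 93.4
```

>>> step_arm(
  commands=[
    {"grip":0,"linear":[0,0,0.0004],"roll":0},
    {"grip":0,"linear":[0,0,0],"roll":0},
    {"grip":0,"linear":[0,0,0],"roll":0},
  ],
)

```text
clock: 14.9
tool_pos: [537.5, 49.3, 78.2]
tcp_rot: [-3.142, 0.0, 1.553]
contact_force: [-6.0, -0.5, 19.8]
grip_width: 20.4
grasp_force: 93.6
```

The position no longer changes while the force climbs to about 20 N, so it has stopped hard. I'll release and lift for a check.

>>> step_arm(
  commands=[
    {"grip":0.6,"linear":[0,0,0],"roll":0},
    {"grip":0.6,"linear":[0,0,0],"roll":0},
    {"grip":0.6,"linear":[0,0,0],"roll":0},
    {"grip":0.6,"linear":[0,0,0],"roll":0},
    {"grip":0.6,"linear":[0,0,-0.01],"roll":0},
    {"grip":0.6,"linear":[0,0,-0.03],"roll":0},
    {"grip":0.6,"linear":[0,0,-0.04],"roll":0},
    {"grip":0.6,"linear":[0,0,-0.04],"roll":0},
  ],
)

```text
clock: 15.7
tool_pos: [536.7, 49.2, 196.7]
tcp_rot: [-3.14, 0.0, 1.553]
contact_force: [1.0, 0.7, 0.3]
grip_width: 51.3
grasp_force: 0.0
```

>>> step_arm(
  commands=[
    {"grip":0.6,"linear":[0,0,-0.04],"roll":0},
    {"grip":0.6,"linear":[0,0,-0.04],"roll":0},
    {"grip":0.3,"linear":[0,0,-0.04],"roll":0},
    {"grip":0,"linear":[0,0,-0.04],"roll":0},
    {"grip":0,"linear":[0,0,-0.03],"roll":0},
    {"grip":0,"linear":[0,0,0],"roll":0},
  ],
)

```text
clock: 16.3
tool_pos: [539.4, 49.4, 392.6]
tcp_rot: [3.131, -0.001, 1.553]
contact_force: [0.0, -0.3, -0.3]
grip_width: 0.1
grasp_force: 0.0
```

```bash
python3 - <<'E'
from h import *
o=sensors.get_obs(); print(o["tool_pos"].round(1),o["tcp_rot"].round(4),o["contact_force"].round(1),o["grip_width"])
im=eyes.get_image("scene")
print([(np.round(d["position"],1),d["conf"]) for d in eyes.landmark_of("scene","yoke_center")[:4]],proj("scene",[537,43,86]))
print([(np.round(d["position"],1),d["conf"]) for d in eyes.landmark_of("scene","clamp_bar")[:2]])
x0,y0,k=275,195,6
a=cv2.resize(im[y0:295,x0:405],None,fx=k,fy=k,interpolation=cv2.INTER_CUBIC)
c=np.array([537.2,43,86.2]);u=np.array([.018,1,0]);v=np.array([1,-.018,0])
for s in(-1,1):
    q=np.array([(proj("scene",c+s*60*u+w*11*v+[0,0,h])-[x0,y0]+.5)*k for w,h in((-1,-14),(1,-14),(1,14),(-1,14))]).astype(int); cv2.polylines(a,[q],True,(0,255,0),1)
cv2.imwrite("pics/o3.png",a)
E
```

```text
[539.4  49.4 392.6] [ 3.1308e+00 -7.0000e-04  1.5528e+00] [ 0.  -0.3 -0.3] 0.07876274812700514
[(array([193.7, 235.5]), 0.8), (array([315. , 243.7]), 0.74), (array([252.9, 207.7]), 0.57), (array([315.1, 233.4]), 0.21)] [316.89245481 240.64615156]
[(array([383.9, 216. ]), 0.76), (array([346.6, 256.7]), 0.43)]
```

View pics/o3.png

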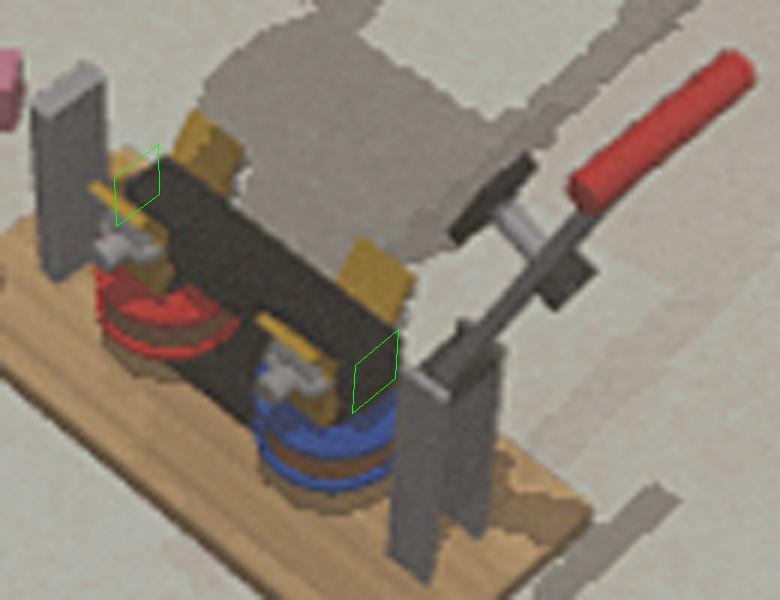

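The yoke is between the cheeks and down, with its +y end matching the prediction and its −y end within about 2 mm. To be sure both plates are home, I'll press it again at the centre with the closed fingertips.

>>> step_arm(
  commands=[
    {"grip":0,"linear":[-0.0035,0,0.04],"roll":0},
    {"grip":0,"linear":[0,0,0.04],"roll":0},
    {"grip":0,"linear":[0,0,0.04],"roll":0},
    {"grip":0,"linear":[0,0,0.04],"roll":0},
    {"grip":0,"linear":[0,0,0.04],"roll":0},
    {"grip":0,"linear":[0,0,0.04],"roll":0},
    {"grip":0,"linear":[0,0,0.02],"roll":0},
    {"grip":0,"linear":[0,0,0.012],"roll":0},
  ],
)

```text
clock: 17.25
tool_pos: [533.3, 45.6, 108.7]
tcp_rot: [-3.133, 0.0, 1.553]
contact_force: [-0.6, -0.9, 0.0]
grip_width: 0.3
grasp_force: 0.0
```

>>> step_arm(
  commands=[
    {"grip":0,"linear":[0,0,0],"roll":0},
    {"grip":0,"linear":[0,0,0],"roll":0},
    {"grip":0,"linear":[0,0,0],"roll":0},
  ],
)

```text
clock: 17.55
tool_pos: [538.6, 45.8, 115.3]
tcp_rot: [3.139, -0.0, 1.553]
contact_force: [-0.1, 0.0, -0.4]
grip_width: 0.1
grasp_force: 0.0
```

>>> step_arm(
  commands=[
    {"grip":0,"linear":[0,-0.001,0.004],"roll":0},
    {"grip":0,"linear":[0,0,0.004],"roll":0},
    {"grip":0,"linear":[0,0,0.003],"roll":0},
    {"grip":0,"linear":[0,0,0.002],"roll":0},
    {"grip":0,"linear":[0,0,0],"roll":0},
    {"grip":0,"linear":[0,0,0],"roll":0},
  ],
)

```text
clock: 18.15
tool_pos: [536.3, 45.8, 100.5]
tcp_rot: [-3.141, 0.0, 1.553]
contact_force: [0.2, -0.0, -0.6]
grip_width: -0.1
grasp_force: 0.0
```

>>> step_arm(
  commands=[
    {"grip":0,"linear":[0,0,0.001],"roll":0},
    {"grip":0,"linear":[0,0,0.001],"roll":0},
    {"grip":0,"linear":[0,0,0],"roll":0},
  ],
)

```text
clock: 18.45
tool_pos: [536.5, 45.8, 100.4]
tcp_rot: [3.141, 0.0, 1.553]
contact_force: [-4.7, -0.0, 10.8]
grip_width: 0.0
grasp_force: 5.4
```

>>> step_arm(
  commands=[
    {"grip":0,"linear":[0,0,0.001],"roll":0},
    {"grip":0,"linear":[0,0,0.001],"roll":0},
    {"grip":0,"linear":[0,0,0],"roll":0},
  ],
)

```text
clock: 18.75
tool_pos: [536.8, 45.8, 100.2]
tcp_rot: [3.141, 0.0, 1.553]
contact_force: [-9.4, -1.2, 21.5]
grip_width: -0.2
grasp_force: 10.6
```

The yoke top doesn't move (100.4→100.2 mm) under 21 N, so it is home on both faces. Next is the clamp: the bar is at about y=208, z=295, an angle of about 1.95. I'll go behind it.

>>> step_arm(
  commands=[
    {"grip":0,"linear":[0,0,-0.02],"roll":0},
    {"grip":0,"linear":[0,0,-0.04],"roll":0},
    {"grip":0,"linear":[0,0,-0.045],"roll":0},
    {"grip":0,"linear":[0,0,-0.045],"roll":0},
    {"grip":0,"linear":[0,0,-0.045],"roll":0},
    {"grip":0,"linear":[0,0,-0.04],"roll":0},
    {"grip":0,"linear":[0,0,-0.02],"roll":0},
  ],
)

```text
clock: 19.45
tool_pos: [537.7, 45.9, 356.6]
tcp_rot: [3.135, -0.0, 1.553]
contact_force: [-0.3, -0.9, -0.4]
grip_width: 0.1
grasp_force: 0.0
```

>>> step_arm(
  commands=[
    {"grip":0,"linear":[0.02,0,0],"roll":0},
    {"grip":0,"linear":[0.035,0,0],"roll":0},
    {"grip":0,"linear":[0.04,0,0],"roll":0},
    {"grip":0,"linear":[0.04,0,0],"roll":0},
    {"grip":0,"linear":[0.04,0,0],"roll":0},
    {"grip":0,"linear":[0.021,0,0],"roll":0},
    {"grip":0,"linear":[0,0,0],"roll":0},
    {"grip":0,"linear":[0,0,0],"roll":0},
  ],
)

```text
clock: 20.25
tool_pos: [539.6, 241.8, 351.2]
tcp_rot: [-3.141, 0.001, 1.554]
contact_force: [0.5, 0.1, -0.2]
grip_width: -0.3
grasp_force: 0.0
```

```bash
python3 - <<'E'
from h import *
o=sensors.get_obs(); print(o["tool_pos"].round(1),o["contact_force"].round(1))
im=eyes.get_image("scene"); h=cv2.cvtColor(im,cv2.COLOR_BGR2HSV)
m=((h[...,0]<6)|(h[...,0]>174))&(h[...,1]>150); m[:180]=0;m[260:]=0;m[:,:345]=0;m[:,430:]=0
ys,xs=np.nonzero(m); print("bar px",xs.mean(),ys.mean(),xs.min(),xs.max(),ys.min(),ys.max(),len(xs))
for t in(1.75,1.85,1.95,2.05,2.15):
    b=np.array([540,138-190*np.cos(t),119+190*np.sin(t)]); print(t,proj("scene",b).round(1),b.round())
E
```

```text
[539.6 241.8 351.2] [ 0.5  0.1 -0.2]
bar px 379.52 219.99 370 399 204 227 100
1.75 [370.6 202.3] [540. 172. 306.]
1.85 [378.6 209.5] [540. 190. 302.]
1.95 [386.3 217.4] [540. 208. 296.]
2.05 [393.7 225.7] [540. 226. 288.]
2.15 [400.5 234.4] [540. 242. 278.]
```

>>> step_arm(
  commands=[
    {"grip":0,"linear":[0,0,0.02],"roll":0},
    {"grip":0,"linear":[0,0,0.02],"roll":0},
    {"grip":0,"linear":[0,0,0.014],"roll":0},
    {"grip":0,"linear":[0,0,0.004],"roll":0},
    {"grip":0,"linear":[-0.006,0,0],"roll":0},
    {"grip":0,"linear":[-0.01,0,0],"roll":0},
    {"grip":0,"linear":[-0.012,0,0],"roll":0},
    {"grip":0,"linear":[-0.014,0,0],"roll":0},
  ],
)

```text
clock: 21.1
tool_pos: [540.0, 199.7, 295.6]
tcp_rot: [3.138, -0.002, 1.553]
contact_force: [0.2, 3.0, 2.3]
grip_width: -0.2
grasp_force: 1.6
```

>>> step_arm(
  commands=[
    {"grip":0,"linear":[-0.016,0,0],"roll":0},
    {"grip":0,"linear":[-0.016,0,0],"roll":0},
    {"grip":0,"linear":[-0.016,0,0],"roll":0},
    {"grip":0,"linear":[-0.016,0,0],"roll":0},
    {"grip":0,"linear":[-0.01,0,0],"roll":0},
  ],
)

```text
clock: 21.6
tool_pos: [537.2, 123.8, 292.7]
tcp_rot: [-3.14, 0.001, 1.552]
contact_force: [0.7, 1.8, -1.4]
grip_width: 0.3
grasp_force: 1.1
```

>>> step_arm(
  commands=[
    {"grip":0,"linear":[-0.016,0,0],"roll":0},
    {"grip":0,"linear":[-0.016,0,0],"roll":0},
    {"grip":0,"linear":[-0.014,0,0.002],"roll":0},
    {"grip":0,"linear":[-0.014,0,0.006],"roll":0},
    {"grip":0,"linear":[-0.011,0,0.007],"roll":0},
    {"grip":0,"linear":[0,0,0],"roll":0},
    {"grip":0,"linear":[0,0,0],"roll":0},
  ],
)

```text
clock: 22.3
tool_pos: [536.3, 54.2, 278.2]
tcp_rot: [-3.141, 0.0, 1.552]
contact_force: [0.7, 0.9, -0.5]
grip_width: -0.1
grasp_force: 0.0
```

```bash
python3 - <<'E'
from h import *
o=sensors.get_obs(); print(o["tool_pos"].round(1),o["contact_force"].round(1))
im=eyes.get_image("scene"); a=im[100:300,230:430]
print([(np.round(d["position"],1),d["conf"]) for d in eyes.landmark_of("scene","clamp_bar")[:3]])
for t in(0.9,1.,1.1,1.2): print(t,proj("scene",[538,138-190*np.cos(t),119+190*np.sin(t)]).round(1))
cv2.imwrite("pics/s4.png",cv2.resize(a,None,fx=3,fy=3,interpolation=cv2.INTER_CUBIC))
E
```

```text
[536.3  54.2 278.2] [ 0.7  0.9 -0.5]
[(array([314.4, 173.2]), 0.92)]
0.9 [308.5 174.4]
1.0 [314.4 174.2]
1.1 [320.8 174.8]
1.2 [327.8 176.4]
```

View pics/s4.png

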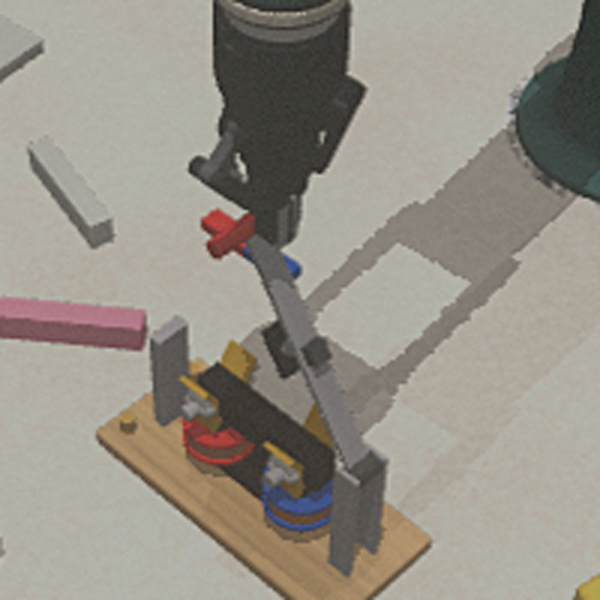

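The clamp bar is at crop (230,232), i.e. (307–314,175), so the angle is about 1.0. The yoke is still seated. Now I'll go over the bar and press it down along its arc.

>>> step_arm(
  commands=[
    {"grip":0,"linear":[0.004,0,-0.012],"roll":0},
    {"grip":0,"linear":[0,0,-0.016],"roll":0},
    {"grip":0,"linear":[-0.015,0,0],"roll":0},
    {"grip":0,"linear":[-0.015,0,0],"roll":0},
    {"grip":0,"linear":[0,0,0],"roll":0},
    {"grip":0,"linear":[0,0,0.01],"roll":0},
    {"grip":0,"linear":[0,0,0.008],"roll":0},
    {"grip":0,"linear":[0,0,0],"roll":0},
  ],
)

```text
clock: 23.2
tool_pos: [534.6, 28.9, 285.8]
tcp_rot: [-3.137, -0.0, 1.553]
contact_force: [-0.9, 0.6, 1.0]
grip_width: -0.5
grasp_force: 0.0
```

>>> step_arm(
  commands=[
    {"grip":0,"linear":[-0.012,0.001,0.013],"roll":0},
    {"grip":0,"linear":[-0.012,0.001,0.013],"roll":0},
    {"grip":0,"linear":[-0.012,0,0.0145],"roll":0},
    {"grip":0,"linear":[-0.012,0,0.0145],"roll":0},
    {"grip":0,"linear":[-0.009,0,0.0165],"roll":0},
    {"grip":0,"linear":[-0.009,0,0.0165],"roll":0},
    {"grip":0,"linear":[0,0,0],"roll":0},
  ],
)

```text
clock: 23.9
tool_pos: [535.3, -38.1, 198.0]
tcp_rot: [-3.137, 0.0, 1.552]
contact_force: [-0.8, -0.2, -0.1]
grip_width: 0.1
grasp_force: 0.0
```

>>> step_arm(
  commands=[
    {"grip":0,"linear":[-0.004,0,0.012],"roll":0},
    {"grip":0,"linear":[-0.004,0,0.012],"roll":0},
    {"grip":0,"linear":[-0.003,0,0.013],"roll":0},
    {"grip":0,"linear":[0,0,0],"roll":0},
  ],
)

```text
clock: 24.3
tool_pos: [535.1, -48.0, 161.0]
tcp_rot: [-3.138, -0.001, 1.553]
contact_force: [-0.5, 0.8, -0.5]
grip_width: -0.3
grasp_force: 0.0
```

>>> step_arm(
  commands=[
    {"grip":0,"linear":[-0.001,0,0.006],"roll":0},
    {"grip":0,"linear":[-0.001,0,0.006],"roll":0},
    {"grip":0,"linear":[-0.001,0,0.006],"roll":0},
    {"grip":0,"linear":[0,0,0.004],"roll":0},
  ],
)

```text
clock: 24.7
tool_pos: [536.5, -51.4, 141.1]
tcp_rot: [-3.142, 0.0, 1.553]
contact_force: [-0.9, -2.4, 2.6]
grip_width: 0.2
grasp_force: 0.9
```

```bash
python3 - <<'E'
from h import *
o=sensors.get_obs(); print(o["tool_pos"].round(1),o["contact_force"].round(1))
eyes.get_image("scene")
print([(np.round(d["position"],1),d["conf"]) for d in eyes.landmark_of("scene","clamp_bar")[:3]])
for t in(0,.1,0.2,.3,.4,.6,.8,1.): print(t,proj("scene",[536,138-190*np.cos(t),119+190*np.sin(t)]).round(1))
E
```

```text
[536.5 -51.4 141.1] [-0.9 -2.4  2.6]
[(array([284.3, 200. ]), 0.68)]
0 [285.8 207.1]
0.1 [285.8 201.4]
0.2 [286.4 196. ]
0.3 [287.6 191.1]
0.4 [289.5 186.6]
0.6 [295.4 179.4]
0.8 [304.  174.9]
1.0 [315.1 173.6]
```

Contact holds, with the clamp at about 0.1 rad. Next I'll press it down to the stop.

>>> step_arm(
  commands=[
    {"grip":0,"linear":[0,0,0.004],"roll":0},
    {"grip":0,"linear":[0,0,0.004],"roll":0},
    {"grip":0,"linear":[0,0,0.003],"roll":0},
    {"grip":0,"linear":[0,0,0.002],"roll":0},
    {"grip":0,"linear":[0,0,0],"roll":0},
  ],
)

```text
clock: 25.3
tool_pos: [536.5, -51.1, 128.3]
tcp_rot: [-3.141, -0.0, 1.553]
contact_force: [-0.2, 0.2, 0.9]
grip_width: 0.2
grasp_force: 0.0
```

>>> step_arm(
  commands=[
    {"grip":0,"linear":[0,0,0.001],"roll":0},
    {"grip":0,"linear":[0,0,0.001],"roll":0},
    {"grip":0,"linear":[0,0,0],"roll":0},
  ],
)

```text
clock: 25.6
tool_pos: [536.5, -51.1, 126.5]
tcp_rot: [-3.141, -0.0, 1.553]
contact_force: [0.8, -0.4, 0.8]
grip_width: -0.1
grasp_force: 0.4
```

>>> step_arm(
  commands=[
    {"grip":0,"linear":[0,0,0.001],"roll":0},
    {"grip":0,"linear":[0,0,0.001],"roll":0},
    {"grip":0,"linear":[0,0,0],"roll":0},
  ],
)

```text
clock: 25.9
tool_pos: [536.7, -51.2, 125.7]
tcp_rot: [3.141, -0.0, 1.553]
contact_force: [-2.3, -0.8, 7.7]
grip_width: -0.0
grasp_force: 4.0
```

Hard stop at z of about 125.7, where 126 is expected for the closed strap. One more firm press, then retreat and check.

>>> step_arm(
  commands=[
    {"grip":0,"linear":[0,0,0.001],"roll":0},
    {"grip":0,"linear":[0,0,0],"roll":0},
    {"grip":0,"linear":[0,0,0],"roll":0},
    {"grip":0,"linear":[0,0,0],"roll":0},
  ],
)

```text
clock: 26.3
tool_pos: [536.7, -51.2, 125.6]
tcp_rot: [3.141, -0.0, 1.553]
contact_force: [-4.7, 1.6, 12.7]
grip_width: 0.1
grasp_force: 6.2
```

>>> step_arm(
  commands=[
    {"grip":0,"linear":[0,0,-0.01],"roll":0},
    {"grip":0,"linear":[0,0,-0.03],"roll":0},
    {"grip":0,"linear":[0,0,-0.04],"roll":0},
    {"grip":0,"linear":[0,0,-0.04],"roll":0},
    {"grip":0,"linear":[0,0,-0.03],"roll":0},
    {"grip":0,"linear":[0,0,0],"roll":0},
    {"grip":0,"linear":[0,0,0],"roll":0},
  ],
)

```text
clock: 27.0
tool_pos: [536.9, -51.2, 274.3]
tcp_rot: [3.14, 0.0, 1.553]
contact_force: [-0.7, 0.4, 0.1]
grip_width: 0.1
grasp_force: 0.0
```

```bash
python3 - <<'E'
from h import *
o=sensors.get_obs(); print(o["tool_pos"].round(1),o["contact_force"].round(1))
im=eyes.get_image("scene"); a=im[120:300,190:430]
print([(np.round(d["position"],1),d["conf"]) for d in eyes.landmark_of("scene","clamp_bar")[:3]])
cv2.imwrite("pics/s5.png",cv2.resize(a,None,fx=3,fy=3,interpolation=cv2.INTER_CUBIC))
E
```

```text
[536.9 -51.2 274.3] [-0.7  0.4  0.1]
[(array([282.6, 202.9]), 0.83)]
```

View pics/s5.png

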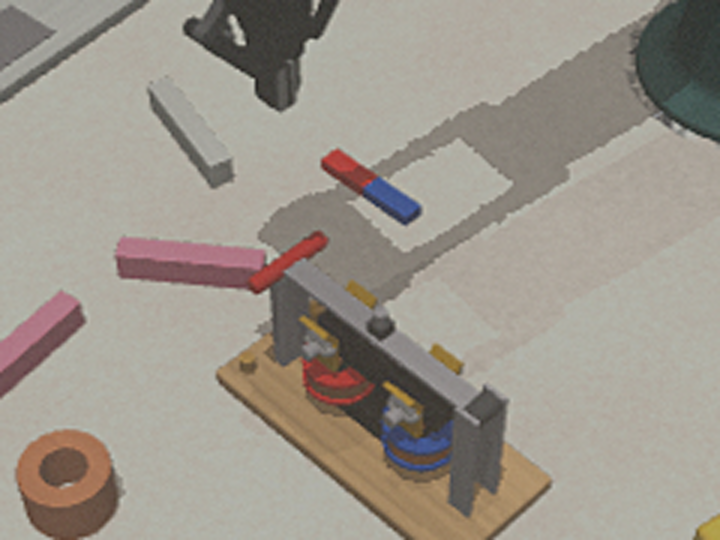

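The strap lies level on the rest post and the bar is at (286.7,207.3), against (285.8,207.1) expected when closed. The yoke is seated below it, and the bystanders in view look undisturbed.

```bash
python3 -c "
from rig import manip; print(manip.job_done())"
```

```text
the job is handed in; nothing more can be done
None
```

The yoke is seated between its guides, stopped hard under about 20 N, and the clamp is closed over it; the job is handed in at about 27 s on the robot's clock, with no verdict returned.

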